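# Shim the rocking small-parts cabinet

### The arm

A 6-joint arm with a two-finger parallel gripper is mounted at the origin on the work surface. World frame = base frame: x ahead of the robot, y to its left, z up, the work surface at z = 0. Lengths are in m, angles in degrees, forces in N, time in s.
With the tool pointing down it reaches from about 0.3 to 0.75 m from the base axis. Payload 8.5 kg.
Tool frame: the origin (TCP) lies on the centre line of the jaws, within the pads' length; the fingertips stand env.tips_ahead ahead of it and the grasp point (between the pads) lies 8 mm behind it (env.tips_ahead is the distance from the TCP to the fingertips, in m); z points along the fingers, y is the direction in which the jaws open and shut (so a half turn about z gives the same grasp; the last joint's range is limited). The gripper opens to 85 mm and grips with 20 to 120 N. Pads are 22 mm wide; open, the fingers measure 114 mm over their backs; the gripper's body (76 mm by 85 mm) begins 54 mm behind the grasp point. The pads swing forward as they close: fully open they stand 13 mm farther back than shut.
Start: joints at [-89.227, 21.807, 74.336, -0, 83.858, -12.336], TCP at [0.125, -0.536, 0.242] pointing down, gripper open.
Joint ranges: [-178.18, 178.18], [-50.72, 133.34], [12.68, 142.11], [-81.47, 261.47], [9.98, 163.14], [-165.26, 165.26]. Speed limits (degrees/s): [136.94, 136.94, 180, 180, 180, 180].

### API

Orientations are given as a 3x3 rotation matrix whose columns are the frame's x, y, z axes.
In Python, from rig import env gives the robot as it stands.
- The arm moves only by the tool servo_tool, never from a script. Its argument "commands" is a list of rows, each an object with "linear": the shift along the tool's x, y, z in mm, a list of three; "angular": the turn, a rotation vector about the tool's x, y, z in degrees, a list of three; "gripper": the opening, from -1 (shut) to 1 (fully open). In form: [{"linear": [x, y, z], "angular": [rx, ry, rz], "gripper": gripper}, ...]. A call has 1 to 20 rows; each row is the pose to reach, as a shift and turn from the pose commanded when the call began, along the tool's axes at that moment; what a row does not reach only later rows make up. A row lasts 1/10 s, in which the tool goes at most 50 mm and 8.59 degrees, less where a joint would pass 70% of its speed; a pose out of reach is approached as far as the arm can. A call with a gripper value outside its range is refused whole. The fingers move at their own pace and stop on an object; "force" is the grip in N (left out, the last holds). Time passes only in rows, so rows that repeat a pose let the fingers close. It gives the time, the measured TCP pose, the force and the opening at its end, in the units of the state.
- env.observe(): the state, without advancing time (a new reading comes with each control period).
- env.get_image(name): name is "scene" or "top" or "wrist"; returns a dict with "frame" (384x512x3 uint8, blue, green, red), "fx", "fy", "cx", "cy" (pixels), "cam_to_world" (4x4, takes a point from camera to world coordinates); the wrist camera has in their place "T_tool_cam" (4x4, takes a point from camera to tool coordinates, whose origin is the TCP and whose axes are the flange's). Camera axes: x right, y up, looking along -z (the intrinsics and any distortion apply to the point x, -y, -z); pixel columns grow to the right and rows downward; lengths in m; the calibration is good to about 2 mm. A picture is of the moment at which its call begins: read the wrist's pose just before it. There is no depth.
- env.close_job(): hands the job in, once; it reports no verdict.
Trained networks look in a picture, given as the dict that the camera call returned (one of the last four; its "shot" number tells which), for a name from the list of things; names that differ only in an ending like _2 or _b are one class to them, and where a whole thing is asked for, a point or a joint stands for the part that bears it (a point fixed in the world has none). Each returns a list of dicts, best first, with "confidence" (0 to 1); they miss things now and then, are a little off and sometimes report something else, mostly with a low value. They report only what shows in the picture. A call takes as long as a camera call. They do not tell look-alikes from the thing itself.
- env.trace(picture, query): "pixels" (384x512 bool, what is visible of it) and "extent" ([left, top, right, bottom] in pixels, round what is visible of it).
The state is a dict: "time_s": time; "q": joint angles; "qvel": joint speeds; "joint_efforts": joint torques, N m; "position": TCP position; "tool_rot": TCP orientation; "ft_force": force on the tool from outside, world axes, zero at the start; "wrist_torque": the same for the moment, N m; "grip_width": finger opening in m.
Only numpy, scipy, OpenCV 4.12 (cv2) and the standard library are available. Lean on these libraries where they do the work, as an engineer would, in place of code of your own. Each camera call takes 0.05 s, during which the arm holds its last target.

### The job

The blue small-parts cabinet standing loose in the middle of the bench rocks because its near left foot does not reach the bench. Press down with the fingertips on its top at that corner to feel it rock; then push the wooden shim along the bench, thin end first, under that foot just until it is snug, with the cabinet still level. Press the same corner again, firmly, to prove that it no longer rocks, and leave; only touch and push things, never pick them up or shove the cabinet along, and leave the rest of the bench alone.

Things in the scene. Friction and masses are not known exactly. Their poses are not given: they have to be found in the camera images.
- cabinet: Loose blue cabinet of small drawers, 1.8 to 2.7 kg, 160 deep (x) x 270 wide (y) x 92 high. Origin: centre of its footprint, level with the undersides of its three good feet (z = 0 on the bench). x points from the drawer fronts to the back, y to its left seen from the robot, z up. Four 16 mm round rubber feet at x = +-66, y = +-115, 18 mm clear under the case. It stands level on three.
- foot_place (a point): Fixed point on the cabinet at x = -66, y = +115 (near left foot), level with the undersides of the good feet. The foot above it is too short: it hangs 5 to 8.5 mm over the bench (how much is not told). The shim goes under here.
- corner_top (a point): Point on the cabinet's flat top above the short foot, 14 mm in from the drawer fronts, 20 from the left side, 92 above the bench: press here. Unshimmed, 2 to 4 N (8 if the finger drags, as it also swings outwards) tips it 0.04 to 0.08 rad about the diagonal through the near right and far left feet till the short foot meets the bench; let go, it tips back. Shimmed, it hardly moves.
- shim: Loose plain wooden wedge, about 90 g, flat on the bench before the cabinet: 150 long (x), 46 wide (y). Its top slopes evenly from 3 mm thick at the thin end (x = +75) to 20 mm at the upright heel face (x = -75), 1 in 9. Origin: centre of its underside; x points to the thin end (towards the cabinet), z up.
- shim_heel (a point): Middle of the shim's heel face (46 wide, 20 high), 10 mm above the bench: push here, towards the shim's +x. Sliding free takes under 1 N. With 18 to 50 mm of it beneath the foot's near edge it meets the foot and the push rises; 4 to 10 N makes it snug, and it stays by friction. Over about 15 N shoves the cabinet along.
- shim_tip (a point): Middle of the shim's thin edge, on its underside.
- parts_drawer: Bystander: clear plastic drawer of bolts, 115 x 75 x 50 high, loose. Origin under its centre.
- long_bolt: Bystander: steel bolt lying along its x, 85 long, 23 mm head. Origin under its middle.
- jar: Bystander: glass jar, 60 diameter, 85 high. Origin under its centre.
- offcut: Bystander: wood block 70 x 40 x 22 high. Origin under its centre.
- screwdriver: Bystander: screwdriver lying along its x, about 200 long. Origin about its middle.
- collar: Bystander: steel collar, 48 diameter, 20 high. Origin under its centre.
Not all that is in view belongs to the job. Of the things that look like the shim, take the one that is nearest to the robot's base at the start.

How it is judged (in metres and radians):
On the way, in this order (a step that is already met when the one before it is completed fails the run):
1. the short-footed corner is pressed with the fingers and the cabinet is felt to rock (tips by more than 0.018 rad) (contact force between the fingers and cabinet above 1 N and angle between cabinet's own z axis and vertical above 0.018 rad), for 0.1 s.
2. with the shim under the short foot, that corner is pressed again with at least 5 N, within 50 mm of the point over the foot, and the cabinet stays level within 0.011 rad (contact force between the fingers and cabinet above 5 N and horizontal distance between the grasp point and corner_top below 0.05 m and angle between cabinet's own z axis and vertical below 0.011 rad and contact force between shim and cabinet above 1 N), for 0.3 s.
At the end, for the whole second after the job is handed in: The cabinet stands still and level (within 0.010 rad), the shim lies under its short foot (foot within 30 mm of the shim's midline) and bears on it, and the robot is clear (angle between cabinet's own z axis and vertical below 0.01 rad and contact force between shim and cabinet above 0.2 N and x of foot_place in the frame of shim between -0.02 and 0.08 m and y of foot_place in the frame of shim between -0.03 and 0.03 m and linear speed of each of cabinet, shim below 0.01 m/s); the robot touches nothing.
It fails at once if the shim is lifted off the bench or tipped (height (world z) of shim above 0.015 m or angle between shim's own z axis and vertical above 0.2 rad).
It fails at once if the cabinet is shoved more than 25 mm, or tipped or lifted (distance of cabinet from where it was at the start of the episode above 0.025 m or angle between cabinet's own z axis and vertical above 0.15 rad).
It fails at once if another thing on the bench is moved more than 20 mm (distance of any of parts_drawer, long_bolt, jar, offcut, screwdriver, collar from where it was at the start of the episode above 0.02 m).
It also fails if it takes over 72 s, if anything falls off the work surface, if the arm or the gripper's body presses on something with over 40 N, if the wrist force passes 120 N, or if a joint passes its speed limit or range.

## Working session

There is one attempt and no reset: what is moved stays moved. The work goes in short steps, Python scripts to look and compute and a tool call to move; the robot and the scene stay as the last step left them, time stands still between calls to the robot, and variables do not carry over. Pictures are saved under pics/ and viewed, and the job is handed in when it is done.

Besides the shell and the picture viewer there is one more tool, called after "Request:" by a JSON object that holds its "api" and its "payload". servo_tool: Moves the arm, as the interface text tells. Its arguments: {"type":"object","properties":{"commands":{"type":"array","items":{"type":"object","properties":{"linear":{"type":"array","items":{"type":"number"}},"angular":{"type":"array","items":{"type":"number"}},"gripper":{"type":"number"}}}},"force":{"type":"number"}},"required":["commands"]}

```bash
ls; mkdir -p pics; python3 - <<'E'
from rig import env
import cv2,pickle,numpy as np
print(env.tips_ahead); s=env.observe(); print({k:np.round(v,4).tolist() for k,v in s.items()})
for n in ["scene","top","wrist"]:
    p=env.get_image(n); cv2.imwrite(f"pics/{n}0.png",p["frame"]); pickle.dump(p,open(f"{n}0.pkl","wb")); print(n,{k:(np.round(v,4).tolist() if not np.isscalar(v) else v) for k,v in p.items() if k!="frame"})
    for q in ["cabinet","shim"]:
        for r in env.trace(p,q): print(n,q,r["confidence"],r["extent"],r["pixels"].sum())
E
```

```text
pics
0.011
{'time_s': 0.0, 'q': [-89.2284, 21.8426, 74.3858, 0.0028, 83.8583, -12.3352], 'qvel': [-0.0008, 0.0278, 0.1079, 0.0095, -0.0126, -0.0559], 'joint_efforts': [-0.0005, -44.8467, -23.1282, -0.0002, 0.0048, 0.0], 'position': [0.1247, -0.5354, 0.2417], 'tool_rot': [[0.974, 0.2268, 0.0], [0.2268, -0.9739, 0.0015], [0.0004, -0.0015, -1.0]], 'ft_force': [0.2954, -0.4382, 0.7433], 'wrist_torque': [-0.0608, -0.0094, -0.0306], 'grip_width': 0.0853}
scene {'fx': 358.92112718181824, 'fy': 358.92112718181824, 'cx': 260.2158987370565, 'cy': 189.1415370557085, 'cam_to_world': [[0.5026, -0.5169, 0.693, 1.2274], [0.8645, 0.3081, -0.3971, -0.3054], [-0.0082, 0.7987, 0.6017, 0.6558], [0.0, 0.0, 0.0, 1.0]], 'shot': 1}
scene cabinet 0.74 [182.4, 205.7, 320.2, 309.3] 9161
scene cabinet 0.3 [265.0, 187.8, 292.6, 212.3] 386
scene shim 0.76 [66.0, 273.2, 139.2, 309.4] 1415
scene shim 0.75 [334.5, 152.5, 381.1, 171.5] 486
scene shim 0.69 [268.6, 188.3, 286.7, 210.2] 359
top {'fx': 488.9737616522114, 'fy': 488.9737616522114, 'cx': 253.10736511315568, 'cy': 186.1964029298405, 'cam_to_world': [[-0.0187, 0.9831, -0.1824, 0.3429], [-0.9996, -0.0141, 0.0264, 0.0807], [0.0234, 0.1828, 0.9829, 1.3086], [0.0, 0.0, 0.0, 1.0]], 'shot': 2}
top cabinet 0.64 [233.9, 90.5, 343.8, 170.6] 6797
top cabinet 0.29 [190.0, 132.6, 208.7, 150.6] 259
top shim 0.91 [70.9, 193.5, 112.9, 239.7] 920
top shim 0.74 [370.0, 156.3, 427.0, 188.5] 925
top shim 0.57 [203.9, 162.8, 237.3, 224.9] 994
wrist {'fx': 317.05784178215214, 'fy': 317.05784178215214, 'cx': 257.55631732625864, 'cy': 189.16283631419475, 'T_tool_cam': [[-0.0009, 0.9492, 0.3146, 0.081], [1.0, 0.0009, 0.0002, 0.0009], [-0.0001, 0.3146, -0.9492, -0.1316], [0.0, 0.0, 0.0, 1.0]], 'shot': 3}
```

View pics/scene0.png

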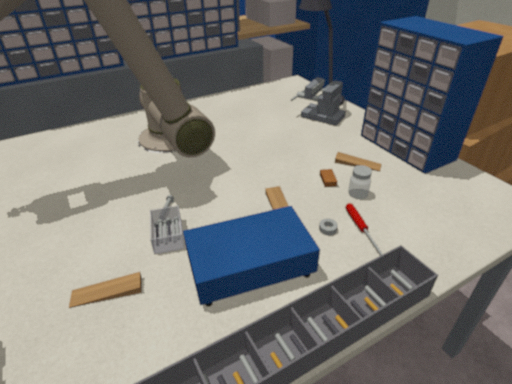

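View pics/top0.png

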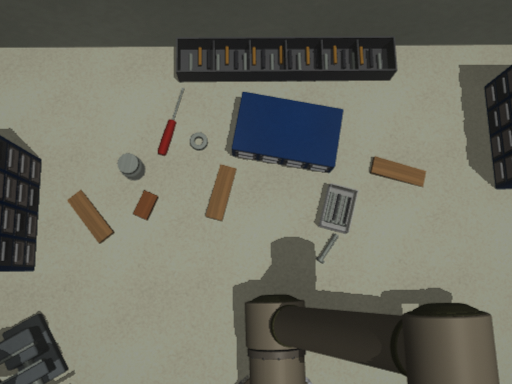

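```bash
cat > h.py <<'E'
import numpy as np,cv2,pickle
def ray(p,u,v,z):
    d=np.array([(u-p["cx"])/p["fx"],-(v-p["cy"])/p["fy"],-1]); T=np.array(p["cam_to_world"])
    d=T[:3,:3]@d; o=T[:3,3]; return o+d*(z-o[2])/d[2]
def proj(p,X,T=None):
    T=np.array(p["cam_to_world"]) if T is None else T
    c=np.linalg.inv(T)@np.append(X,1); return np.array([p["cx"]+p["fx"]*c[0]/-c[2], p["cy"]-p["fy"]*c[1]/-c[2]])
def wristT(s,p):
    T=np.eye(4);T[:3,:3]=s["tool_rot"];T[:3,3]=s["position"];return T@np.array(p["T_tool_cam"])
E
python3 - <<'E'
from h import *
p=pickle.load(open("top0.pkl","rb"))
cv2.imwrite("pics/top0c.png",cv2.resize(p["frame"][80:260,180:380],None,fx=4,fy=3.3333*1,interpolation=cv2.INTER_CUBIC)[:600])
cv2.imwrite("pics/top0d.png",cv2.resize(p["frame"][80:230,180:380],None,fx=4,fy=4,interpolation=cv2.INTER_CUBIC))
p=pickle.load(open("scene0.pkl","rb"))
cv2.imwrite("pics/scene0c.png",cv2.resize(p["frame"][180:320,160:350],None,fx=4,fy=4,interpolation=cv2.INTER_CUBIC))
E
```

```text
(no output)
```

View pics/top0d.png

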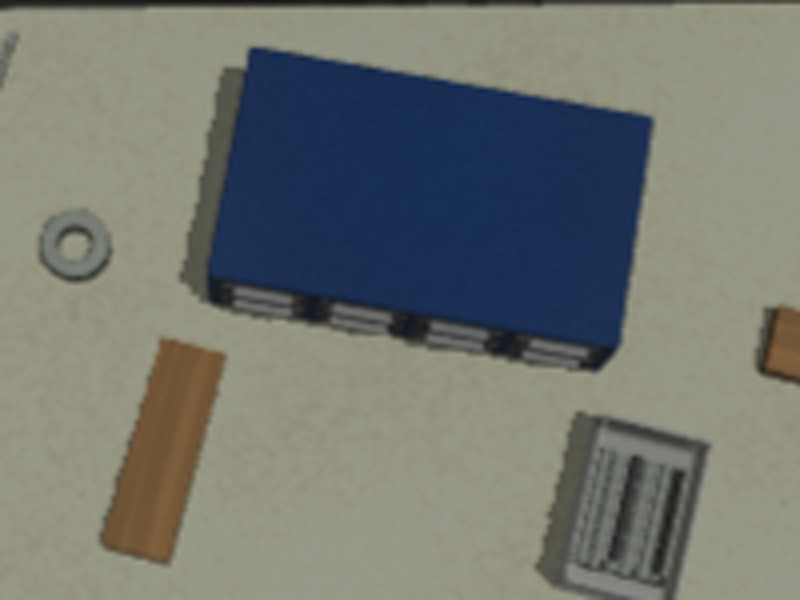

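View pics/scene0c.png

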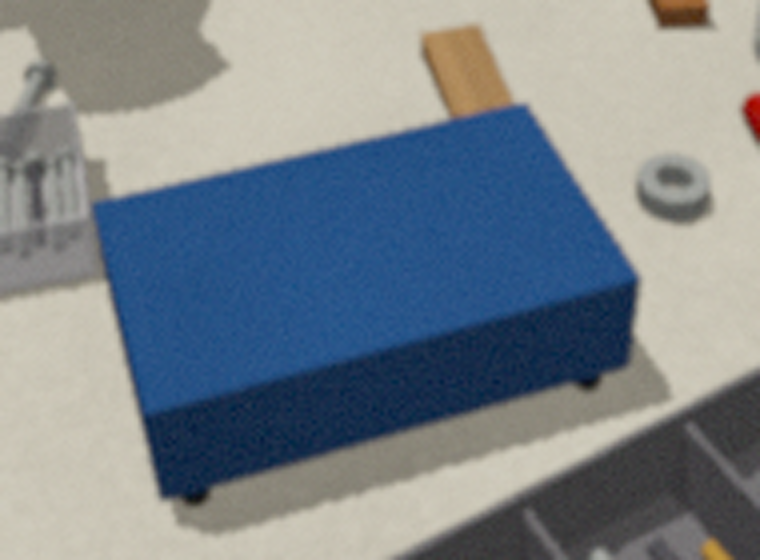

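```bash
cat >> h.py <<'E'
from scipy.optimize import least_squares
def fit(local,us,p,x0,T=None):
    def pose(v): 
        c,s=np.cos(v[2]),np.sin(v[2]); L=np.array(local); return np.c_[v[0]+c*L[:,0]-s*L[:,1],v[1]+s*L[:,0]+c*L[:,1],L[:,2]]
    f=lambda v: np.concatenate([proj(p,X,T)-u for X,u in zip(pose(v),us)])
    r=least_squares(f,x0); return r.x,np.round(r.fun,2)
CAB=[[.08,.135,.092],[.08,-.135,.092],[-.08,-.135,.092],[-.08,.135,.092]]
SH=[[.075,.023,.003],[.075,-.023,.003],[-.075,-.023,.02],[-.075,.023,.02]]
def tf(v,x,y): c,s=np.cos(v[2]),np.sin(v[2]); return np.array([v[0]+c*x-s*y,v[1]+s*x+c*y])
E
python3 - <<'E'
from h import *
p=pickle.load(open("top0.pkl","rb"))
o=np.array([180,80]); 
cu=np.array([(250,48),(651,118),(617,345),(212,278)])/4+o
su=np.array([(162,338),(225,354),(170,563),(102,547)])/4+o
c,r=fit(CAB,cu,p,[.5,0,0]);print(c,np.degrees(c[2]),r)
s,r=fit(SH,su,p,[.4,.1,0]);print(s,np.degrees(s[2]),r)
print("foot",tf(c,-.066,.115),"corner",tf(c,-.066,.115),"heel",tf(s,-.075,0),"tip",tf(s,.075,0))
for n,x,y in [("parts",340,208),("bolt",327,248),("offcut",146,205),("collar",199,141)]: print(n,ray(p,x,y,.02))
p=pickle.load(open("scene0.pkl","rb"))
o=np.array([160,180])
cu=np.array([(635,280),(150,412),(95,203),(527,105)])/4+o
c2,r=fit(CAB,cu,p,[.5,0,0]);print(c2,np.degrees(c2[2]),r)
E
```

```text
[ 0.71834018 -0.04560536 -0.18524141] -10.613550996100205 [-0.45 -0.5   0.87 -0.92  1.15  1.05 -1.55  0.23]
[ 0.56846272  0.13172596 -0.2617998 ] -15.000023694670778 [-0.29 -0.01  0.27  0.02 -0.06  0.1   0.09 -0.11]
foot [0.67465046 0.07958333] corner [0.67465046 0.07958333] heel [0.49601829 0.15113742] tip [0.64090715 0.11231451]
parts [ 0.51948564 -0.18484306  0.02      ]
bolt [ 0.41400885 -0.14507176  0.02      ]
offcut [0.53546274 0.33079917 0.02      ]
collar [0.70920652 0.19102974 0.02      ]
[ 0.72552523 -0.04573593 -0.19488158] -11.165891996197475 [ 2.79 -0.32 -1.68  0.87 -1.29 -0.81  0.28 -1.62]
```

Request:
{"api": "servo_tool", "payload": {"commands": [{"linear": [587, -515, -30], "angular": [0, 0, 25], "gripper": -1}, {"linear": [587, -515, -30], "angular": [0, 0, 25], "gripper": -1}, {"linear": [587, -515, -30], "angular": [0, 0, 25], "gripper": -1}, {"linear": [587, -515, -30], "angular": [0, 0, 25], "gripper": -1}, {"linear": [587, -515, -30], "angular": [0, 0, 25], "gripper": -1}, {"linear": [587, -515, -30], "angular": [0, 0, 25], "gripper": -1}, {"linear": [587, -515, -30], "angular": [0, 0, 25], "gripper": -1}, {"linear": [587, -515, -30], "angular": [0, 0, 25], "gripper": -1}, {"linear": [587, -515, -30], "angular": [0, 0, 25], "gripper": -1}, {"linear": [587, -515, -30], "angular": [0, 0, 25], "gripper": -1}, {"linear": [587, -515, -30], "angular": [0, 0, 25], "gripper": -1}, {"linear": [587, -515, -30], "angular": [0, 0, 25], "gripper": -1}, {"linear": [587, -515, -30], "angular": [0, 0, 25], "gripper": -1}, {"linear": [587, -515, -30], "angular": [0, 0, 25], "gripper": -1}, {"linear": [587, -515, -30], "angular": [0, 0, 25], "gripper": -1}, {"linear": [587, -515, -30], "angular": [0, 0, 25], "gripper": -1}, {"linear": [587, -515, -30], "angular": [0, 0, 25], "gripper": -1}, {"linear": [587, -515, -30], "angular": [0, 0, 25], "gripper": -1}, {"linear": [587, -515, -30], "angular": [0, 0, 25], "gripper": -1}, {"linear": [587, -515, -30], "angular": [0, 0, 25], "gripper": -1}]}}

```text
time_s: 2.45
position: [0.5793, 0.0981, 0.2726]
tool_rot: [[0.978, -0.207, 0.0], [-0.207, -0.978, -0.0], [0.0, 0.0, -1.0]]
ft_force: [0.4, 0.1, 0.5]
grip_width: -0.0003
```

```bash
cat > look.py <<'E'
import sys
from rig import env
from h import *
n=sys.argv[1]; s=env.observe(); print(np.round(s["position"],4),s["time_s"],np.round(s["ft_force"],2),np.round(s["q"],1))
for k in sys.argv[2:]:
    p=env.get_image(k); 
    if k=="wrist": p["cam_to_world"]=wristT(s,p)
    pickle.dump(p,open(f"{k}{n}.pkl","wb")); cv2.imwrite(f"pics/{k}{n}.png",cv2.resize(p["frame"],None,fx=1.5,fy=1.5,interpolation=cv2.INTER_CUBIC) if k=="wrist" else p["frame"])
E
python3 look.py 1 wrist
```

```text
[0.5793 0.0981 0.2726] 2.45 [0.44 0.06 0.53] [ -1.9  24.6  64.8  -0.   90.6 100. ]
```

View pics/wrist1.png

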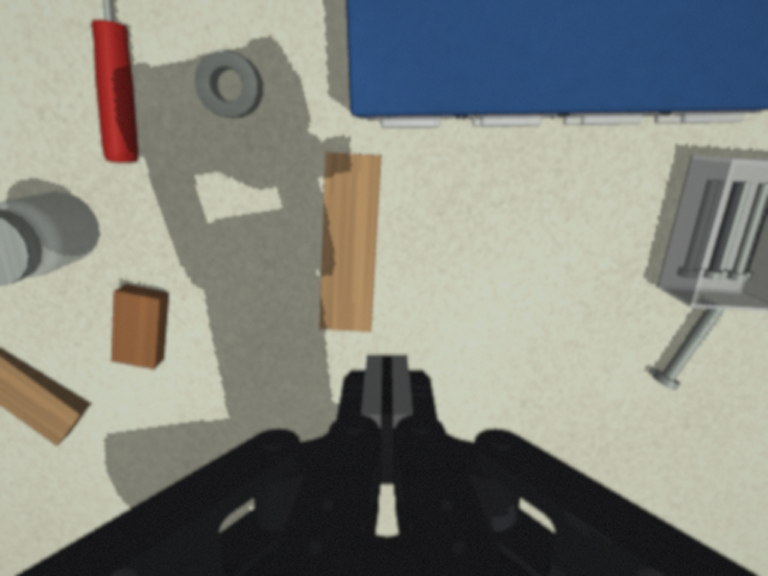

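```bash
python3 - <<'E'
from h import *
p=pickle.load(open("wrist1.pkl","rb"))
cv2.imwrite("pics/w1crop.png",cv2.resize(p["frame"][60:230,190:290],None,fx=3.5,fy=3.5,interpolation=cv2.INTER_CUBIC))
su=np.array([(326,153),(381,155),(371,331),(320,329)])/1.5
s,r=fit(SH,su,p,[.5,.1,0]);print(s,np.degrees(s[2]),r)
s2,r=fit([[a,b,.023-c] for a,b,c in SH],su,p,[.5,.1,0]);print("rev",s2,np.degrees(s2[2]),r)
P=ray(p,353/1.5,113/1.5,.092);e=ray(p,760/1.5,108/1.5,.092)
a=np.arctan2(*(P-e)[[1,0]])-np.pi/2; print("corner",P,e,np.degrees(a))
c=[P[0],P[1],a]; print("foot from wrist",tf(c,.014,-.02))
E
```

```text
[ 0.57136741  0.13101808 -0.26956563] -15.444972817555183 [-0.56 -0.86  0.39  0.13  0.52  0.75 -0.33  0.17]
rev [ 0.56922898  0.1315946  -0.28151991] -16.129902862082535 [-1.59  1.65  0.9   3.21  0.15 -2.71  0.66 -3.59]
corner [0.67055535 0.09893141 0.092     ] [ 0.62111537 -0.14703798  0.092     ] -11.3650440294963
foot from wrist [0.68033965 0.07656475]
```

View pics/w1crop.png

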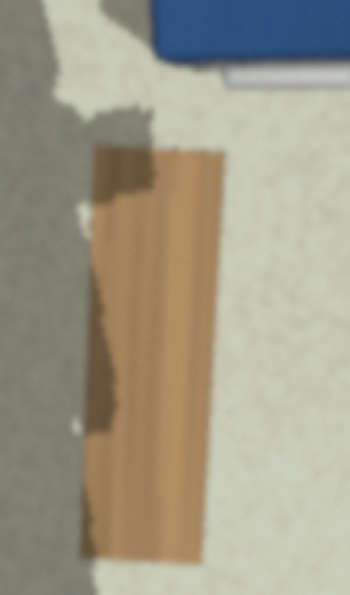

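Request:
{"api": "servo_tool", "payload": {"commands": [{"linear": [50, -1, 30], "angular": [0, 0, 0], "gripper": -1}, {"linear": [101, -1, 60], "angular": [0, 0, 0], "gripper": -1}, {"linear": [101, -1, 100], "angular": [0, 0, 0], "gripper": -1}, {"linear": [101, -1, 130], "angular": [0, 0, 0], "gripper": -1}, {"linear": [101, -1, 150], "angular": [0, 0, 0], "gripper": -1}, {"linear": [101, -1, 164], "angular": [0, 0, 0], "gripper": -1}, {"linear": [101, -1, 164], "angular": [0, 0, 0], "gripper": -1}, {"linear": [101, -1, 164], "angular": [0, 0, 0], "gripper": -1}]}}

```text
time_s: 3.3
position: [0.6791, 0.079, 0.1096]
tool_rot: [[0.978, -0.206, 0.002], [-0.206, -0.978, -0.0], [0.002, -0.0, -1.0]]
ft_force: [0.2, 0.1, 0.4]
grip_width: 0.0002
```

Request:
{"api": "servo_tool", "payload": {"commands": [{"linear": [0, 0, 1], "angular": [0, 0, 0], "gripper": -1}, {"linear": [0, 0, 2], "angular": [0, 0, 0], "gripper": -1}, {"linear": [0, 0, 3], "angular": [0, 0, 0], "gripper": -1}, {"linear": [0, 0, 4], "angular": [0, 0, 0], "gripper": -1}, {"linear": [0, 0, 4], "angular": [0, 0, 0], "gripper": -1}]}}

```text
time_s: 3.8
position: [0.6786, 0.0793, 0.1043]
tool_rot: [[0.979, -0.206, -0.0], [-0.206, -0.979, 0.0], [-0.0, -0.0, -1.0]]
ft_force: [-0.8, -0.5, -0.4]
grip_width: 0.0
```

Request:
{"api": "servo_tool", "payload": {"commands": [{"linear": [0, 0, 1], "angular": [0, 0, 0], "gripper": -1}, {"linear": [0, 0, 2], "angular": [0, 0, 0], "gripper": -1}, {"linear": [0, 0, 3], "angular": [0, 0, 0], "gripper": -1}, {"linear": [0, 0, 3], "angular": [0, 0, 0], "gripper": -1}]}}

```text
time_s: 4.2
position: [0.6785, 0.0795, 0.1015]
tool_rot: [[0.979, -0.206, -0.0], [-0.206, -0.979, 0.0], [-0.0, -0.0, -1.0]]
ft_force: [-1.9, 0.9, 5.0]
grip_width: 0.0001
```

Request:
{"api": "servo_tool", "payload": {"commands": [{"linear": [0, 0, 1], "angular": [0, 0, 0], "gripper": -1}, {"linear": [0, 0, 2], "angular": [0, 0, 0], "gripper": -1}, {"linear": [0, 0, 3], "angular": [0, 0, 0], "gripper": -1}, {"linear": [0, 0, 3], "angular": [0, 0, 0], "gripper": -1}]}}

```text
time_s: 4.6
position: [0.6786, 0.0797, 0.0986]
tool_rot: [[0.979, -0.206, 0.0], [-0.206, -0.979, 0.001], [-0.0, -0.001, -1.0]]
ft_force: [-3.1, 3.3, 5.7]
grip_width: -0.0001
```

Request:
{"api": "servo_tool", "payload": {"commands": [{"linear": [0, 0, 1], "angular": [0, 0, 0], "gripper": -1}, {"linear": [0, 0, 1], "angular": [0, 0, 0], "gripper": -1}]}}

```text
time_s: 4.8
position: [0.6786, 0.0796, 0.0977]
tool_rot: [[0.979, -0.206, 0.0], [-0.206, -0.979, 0.001], [0.0, -0.001, -1.0]]
ft_force: [-3.4, 3.2, 4.7]
grip_width: 0.0001
```

```bash
python3 look.py 2 scene; python3 - <<'E'
from h import *
a=pickle.load(open("scene0.pkl","rb"))["frame"];b=pickle.load(open("scene2.pkl","rb"))["frame"]
f=lambda i:cv2.resize(i[190:320,170:330],None,fx=2.45,fy=2.45,interpolation=cv2.INTER_CUBIC)
cv2.imwrite("pics/cmp2.png",np.hstack([f(a),f(b)]))
E
```

```text
[0.6786 0.0796 0.0977] 4.8 [-3.38  3.19  4.73] [-3.2 41.8 62.4  0.  75.8 98.6]
```

View pics/cmp2.png

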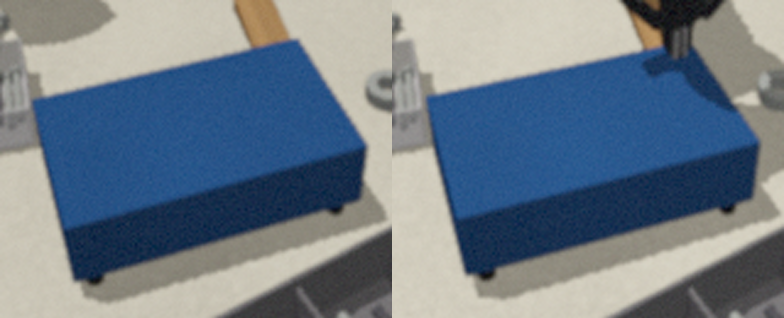

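Request:
{"api": "servo_tool", "payload": {"commands": [{"linear": [0, 0, -4], "angular": [0, 0, 0], "gripper": -1}, {"linear": [0, 0, -10], "angular": [0, 0, 0], "gripper": -1}, {"linear": [0, 0, -40], "angular": [0, 0, 0], "gripper": -1}, {"linear": [-35, -20, -50], "angular": [0, 0, 1], "gripper": -1}, {"linear": [-75, -42, -50], "angular": [0, 0, 3.3], "gripper": -1}, {"linear": [-115, -65, -40], "angular": [0, 0, 3.3], "gripper": -1}, {"linear": [-133, -77, -10], "angular": [0, 0, 3.3], "gripper": -1}, {"linear": [-133, -77, 30], "angular": [0, 0, 3.3], "gripper": -1}, {"linear": [-133, -77, 60], "angular": [0, 0, 3.3], "gripper": -1}, {"linear": [-133, -77, 70], "angular": [0, 0, 3.3], "gripper": -1}, {"linear": [-133, -77, 70], "angular": [0, 0, 3.3], "gripper": -1}, {"linear": [-133, -77, 70], "angular": [0, 0, 3.3], "gripper": -1}]}}

```text
time_s: 6.05
position: [0.5654, 0.1819, 0.0287]
tool_rot: [[0.965, -0.262, 0.002], [-0.262, -0.965, 0.0], [0.002, -0.001, -1.0]]
ft_force: [0.9, 0.9, 0.7]
grip_width: -0.0
```

```bash
python3 look.py 3 wrist
```

```text
[0.5654 0.1819 0.0287] 6.05 [0.88 0.92 0.67] [  6.4  39.   82.8  -0.   58.1 111.6]
```

View pics/wrist3.png

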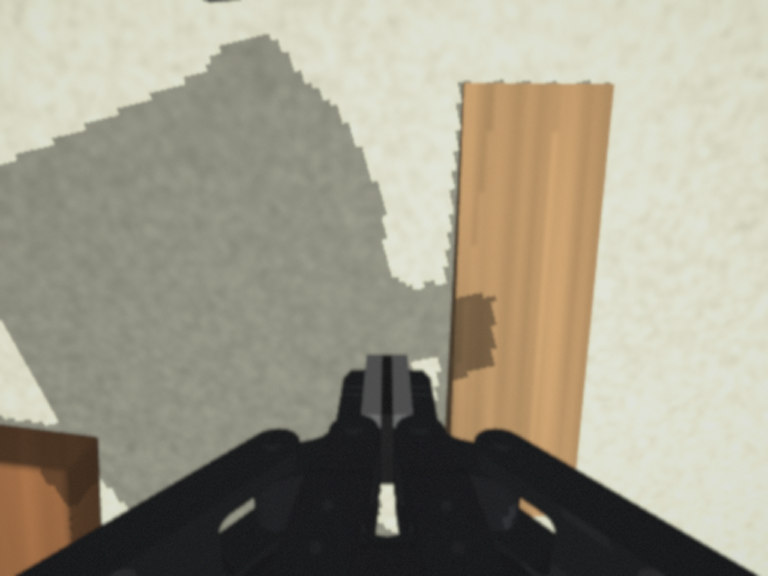

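Request:
{"api": "servo_tool", "payload": {"commands": [{"linear": [0, 0, 8], "angular": [0, 0, 0], "gripper": -1}, {"linear": [0, 0, 13], "angular": [0, 0, 0], "gripper": -1}, {"linear": [0, 5, 13], "angular": [0, 0, 0], "gripper": -1}, {"linear": [0, 10, 13], "angular": [0, 0, 0], "gripper": -1}, {"linear": [0, 14, 13], "angular": [0, 0, 0], "gripper": -1}, {"linear": [0, 17, 13], "angular": [0, 0, 0], "gripper": -1}, {"linear": [0, 20, 13], "angular": [0, 0, 0], "gripper": -1}, {"linear": [0, 23, 13], "angular": [0, 0, 0], "gripper": -1}, {"linear": [0, 26, 13], "angular": [0, 0, 0], "gripper": -1}, {"linear": [0, 29, 13], "angular": [0, 0, 0], "gripper": -1}, {"linear": [0, 32, 13], "angular": [0, 0, 0], "gripper": -1}, {"linear": [0, 32, 13], "angular": [0, 0, 0], "gripper": -1}]}}

```text
time_s: 7.3
position: [0.5559, 0.1507, 0.0143]
tool_rot: [[0.965, -0.262, -0.0], [-0.262, -0.965, -0.0], [-0.0, 0.0, -1.0]]
ft_force: [0.4, -0.9, -0.8]
grip_width: -0.0003
```

```bash
python3 look.py 4 wrist
```

```text
[0.5559 0.1507 0.0143] 7.3 [ 0.39 -0.86 -0.79] [  3.4  38.9  86.4  -0.   54.6 108.6]
```

View pics/wrist4.png

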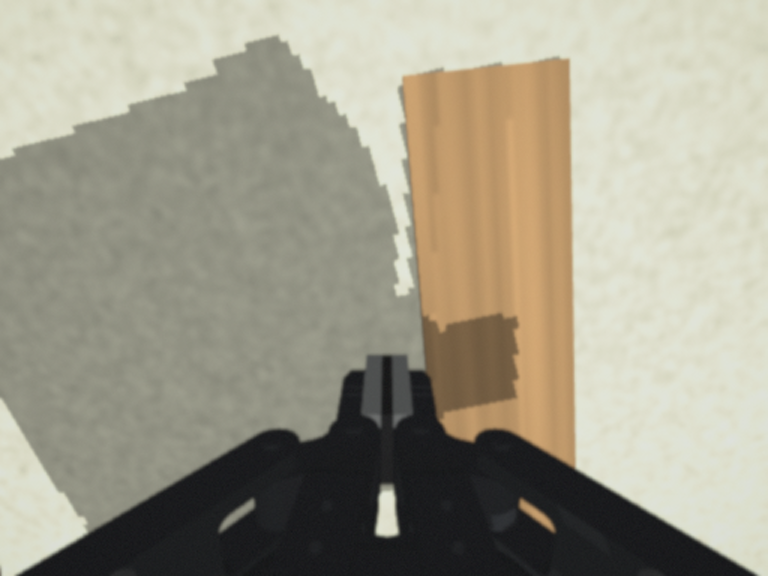

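```bash
python3 - <<'E'
from h import *
p=pickle.load(open("wrist4.pkl","rb"))
# thin corners + points on long top edges: constrain with free x
us=np.array([(403,76),(569,59)])/1.5; eR=np.array([(573,300),(575,440)])/1.5; eL=np.array([(412,180)])/1.5
def W(v,L):
    return np.append(tf(v,L[0],L[1]),L[2])
def f(v):
    r=[*(proj(p,W(v,SH[0]))-us[0]),*(proj(p,W(v,SH[1]))-us[1])]
    for i,e in enumerate(eR):
        r.append((proj(p,W(v,[v[3+i],-.023,.003+(.075-v[3+i])/150*17]))-e)); 
    return np.concatenate([r[:4],*r[4:]])
r=least_squares(f,[.56,.11,-.2,0,-.03]);v=r.x;print(v,np.degrees(v[2]),np.round(r.fun,2))
for F in ([.6746,.0796],[.680,.0766],[.677,.079]):
    d=np.array(F)-v[:2];c,s=np.cos(v[2]),np.sin(v[2]);print("foot in shim",c*d[0]+s*d[1],-s*d[0]+c*d[1])
print("tcp in shim"); d=np.array([.5559,.1507])-v[:2];print(c*d[0]+s*d[1],-s*d[0]+c*d[1])
print(tf(v,-.075,0))
E
```

```text
[ 0.56792816  0.11107995 -0.17212925  0.00722786 -0.03924314] -9.862279500554104 [-0.49  0.09  0.49 -0.04  0.02 -0.   -0.04  0.  ]
foot in shim 0.11048737463285987 -0.012743943678652215
foot in shim 0.11632141661995575 -0.01477469577893505
foot in shim 0.11295467646846409 -0.012924003813119596
tcp in shim
-0.01863655750194976 0.03697436431795085
[0.49403649 0.12392599]
```

Request:
{"api": "servo_tool", "payload": {"commands": [{"linear": [0, -4, 0], "angular": [0, 0, -2], "gripper": -1}, {"linear": [6, -6, 0], "angular": [0, 0, -5.3], "gripper": -1}, {"linear": [17.5, -6, 0], "angular": [0, 0, -5.3], "gripper": -1}, {"linear": [17.5, -4, 0], "angular": [0, 0, -5.3], "gripper": -1}, {"linear": [18, -1, 0], "angular": [0, 0, -5.3], "gripper": -1}, {"linear": [18, 2, 0], "angular": [0, 0, -5.3], "gripper": -1}, {"linear": [18.5, 5, 0], "angular": [0, 0, -5.3], "gripper": -1}, {"linear": [19, 8, 0], "angular": [0, 0, -5.3], "gripper": -1}, {"linear": [19, 11, 0], "angular": [0, 0, -5.3], "gripper": -1}, {"linear": [19, 11, 0], "angular": [0, 0, -5.3], "gripper": -1}]}}

```text
time_s: 8.35
position: [0.5713, 0.1351, 0.0144]
tool_rot: [[0.985, -0.172, -0.0], [-0.172, -0.985, -0.0], [-0.0, 0.0, -1.0]]
ft_force: [-0.3, -0.2, 0.3]
grip_width: 0.0
```

```bash
python3 look.py 5 wrist
```

```text
[0.5713 0.1351 0.0144] 8.35 [-0.25 -0.25  0.25] [  1.8  39.7  84.5  -0.   55.8 101.7]
```

View pics/wrist5.png

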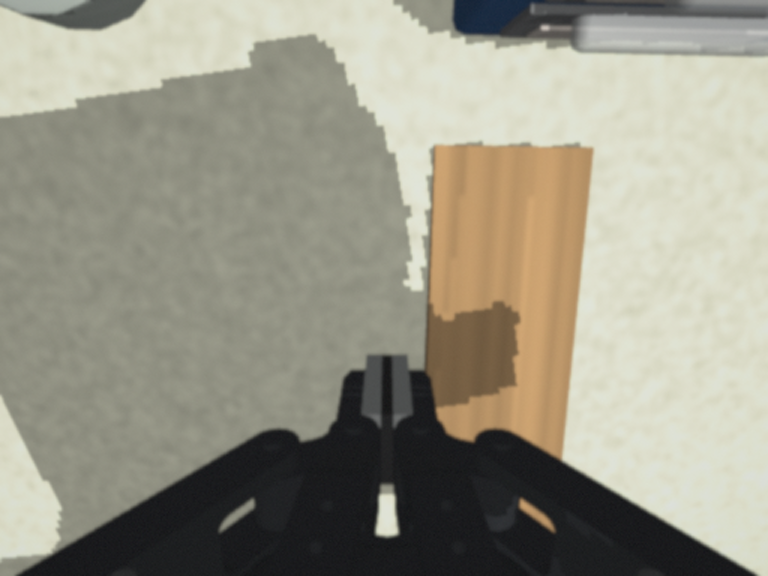

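Request:
{"api": "servo_tool", "payload": {"commands": [{"linear": [0, -6, 0], "angular": [0, 0, 0], "gripper": -1}, {"linear": [0, -6, -20], "angular": [0, 0, 0], "gripper": -1}, {"linear": [0, -6, -60], "angular": [0, 0, 0], "gripper": -1}, {"linear": [-20, 5, -100], "angular": [0, 0, 0], "gripper": -1}, {"linear": [-50, 20, -140], "angular": [0, 0, 0], "gripper": -1}, {"linear": [-91, 36, -165], "angular": [0, 0, 0], "gripper": -1}, {"linear": [-91, 36, -165], "angular": [0, 0, 0], "gripper": -1}, {"linear": [-91, 36, -165], "angular": [0, 0, 0], "gripper": -1}]}}

```text
time_s: 9.2
position: [0.4755, 0.1159, 0.1802]
tool_rot: [[0.985, -0.172, 0.002], [-0.172, -0.985, 0.0], [0.002, -0.0, -1.0]]
ft_force: [0.8, -0.0, -0.2]
grip_width: 0.0002
```

```bash
python3 look.py 6 wrist
```

```text
[0.4755 0.1159 0.1802] 9.2 [ 0.76 -0.04 -0.2 ] [-0.2 19.1 89.7  0.  71.  99.7]
```

View pics/wrist6.png

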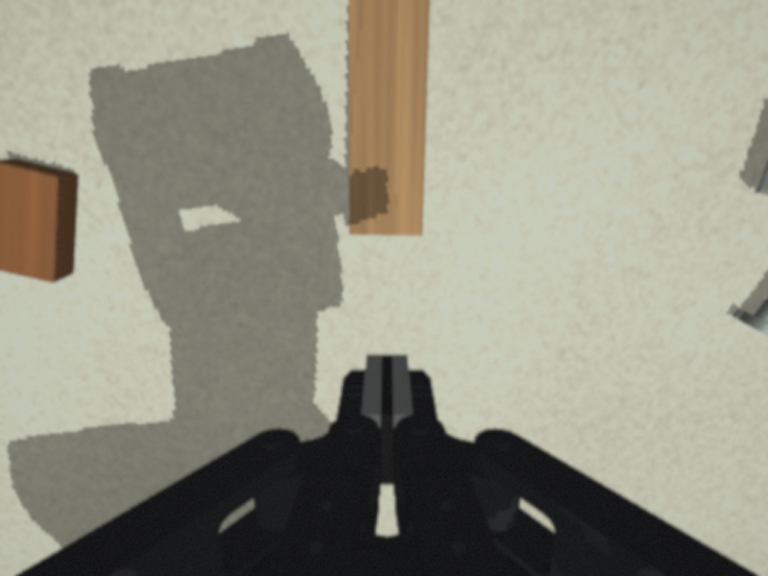

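```bash
python3 look.py 6b top scene; python3 - <<'E'
from h import *
p=pickle.load(open("wrist6.pkl","rb"));q=pickle.load(open("wrist5.pkl","rb"))
ob=[(p,2,(422,235)),(p,3,(349,233)),(q,0,(434,146)),(q,1,(593,149))]
W=lambda v,L:np.append(tf(v,L[0],L[1]),L[2])
f=lambda v:np.concatenate([proj(a,W(v,SH[i]))-np.array(u)/1.5 for a,i,u in ob])
r=least_squares(f,[.56,.11,-.2]);v=r.x;print(v,np.degrees(v[2]),np.round(r.fun,2))
for F in ([.6746,.0796],[.680,.0766],[.677,.079]):
    d=np.array(F)-v[:2];c,s=np.cos(v[2]),np.sin(v[2]);print("foot in shim",c*d[0]+s*d[1],-s*d[0]+c*d[1])
print(tf(v,-.075,0),tf(v,-.018,0))
t=pickle.load(open("top6b.pkl","rb"))["frame"];cv2.imwrite("pics/top6c.png",cv2.resize(t[80:230,180:380],None,fx=4,fy=4,interpolation=cv2.INTER_CUBIC))
E
```

```text
[0.476  0.1159 0.1794] 9.25 [-0.07 -0.07  0.26] [-0.2 19.2 89.7  0.  71.  99.7]
[ 0.56564666  0.09900571 -0.18789045] -10.765329692244489 [ 0.04  0.64 -0.32  1.27  0.1  -0.18  0.03 -0.64]
foot in shim 0.11066054022526553 0.0012868759286425238
foot in shim 0.11652586335755802 -0.0006516762511543997
foot in shim 0.11313037345547083 0.0011457241841476493
[0.49196663 0.11301473] [0.54796345 0.10236787]
```

View pics/top6c.png

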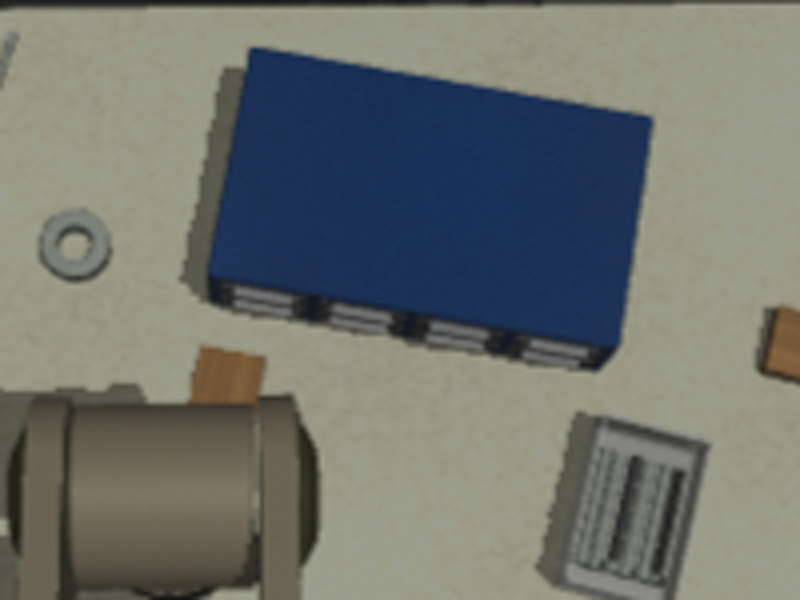

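Request:
{"api": "servo_tool", "payload": {"commands": [{"linear": [-6, 0, 40], "angular": [0, 0, 0.9], "gripper": -1}, {"linear": [-6, 0, 85], "angular": [0, 0, 0.9], "gripper": -1}, {"linear": [-6, 0, 130], "angular": [0, 0, 0.9], "gripper": -1}, {"linear": [-6, 0, 155], "angular": [0, 0, 0.9], "gripper": -1}, {"linear": [-6, 0, 163], "angular": [0, 0, 0.9], "gripper": -1}, {"linear": [-6, 0, 163], "angular": [0, 0, 0.9], "gripper": -1}, {"linear": [-6, 0, 163], "angular": [0, 0, 0.9], "gripper": -1}]}}

```text
time_s: 10.05
position: [0.4706, 0.1168, 0.017]
tool_rot: [[0.982, -0.187, 0.001], [-0.187, -0.982, 0.0], [0.001, -0.0, -1.0]]
ft_force: [-0.1, 0.3, 1.1]
grip_width: -0.0
```

```bash
python3 look.py 7 wrist
```

```text
[0.4706 0.1168 0.017 ] 10.05 [-0.07  0.32  1.1 ] [-1.000e-01  3.270e+01  1.015e+02  0.000e+00  4.570e+01  1.007e+02]
```

View pics/wrist7.png

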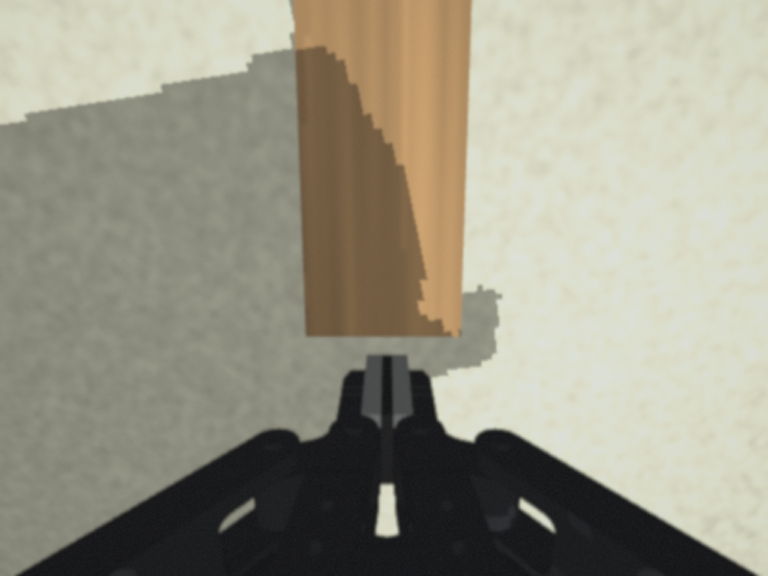

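Request:
{"api": "servo_tool", "payload": {"commands": [{"linear": [5, 0, 0], "angular": [0, 0, 0], "gripper": -1}, {"linear": [8, 0, 0], "angular": [0, 0, 0], "gripper": -1}, {"linear": [11, 0, 0], "angular": [0, 0, 0], "gripper": -1}, {"linear": [14, 0, 0], "angular": [0, 0, 0], "gripper": -1}, {"linear": [17, 0, 0], "angular": [0, 0, 0], "gripper": -1}, {"linear": [20, 0, 0], "angular": [0, 0, 0], "gripper": -1}, {"linear": [23, 0, 0], "angular": [0, 0, 0], "gripper": -1}, {"linear": [26, 0, 0], "angular": [0, 0, 0], "gripper": -1}, {"linear": [29, 0, 0], "angular": [0, 0, 0], "gripper": -1}, {"linear": [32, 0, 0], "angular": [0, 0, 0], "gripper": -1}, {"linear": [35, 0, 0], "angular": [0, 0, 0], "gripper": -1}, {"linear": [35, 0, 0], "angular": [0, 0, 0], "gripper": -1}]}}

```text
time_s: 11.3
position: [0.5047, 0.11, 0.0163]
tool_rot: [[0.982, -0.187, 0.001], [-0.187, -0.982, -0.0], [0.001, -0.0, -1.0]]
ft_force: [-0.2, -0.6, 0.3]
grip_width: -0.0001
```

```bash
python3 look.py 8 wrist
```

```text
[0.5047 0.11   0.0163] 11.3 [-0.18 -0.58  0.31] [ -0.8  34.8  96.4  -0.   48.8 100. ]
```

View pics/wrist8.png

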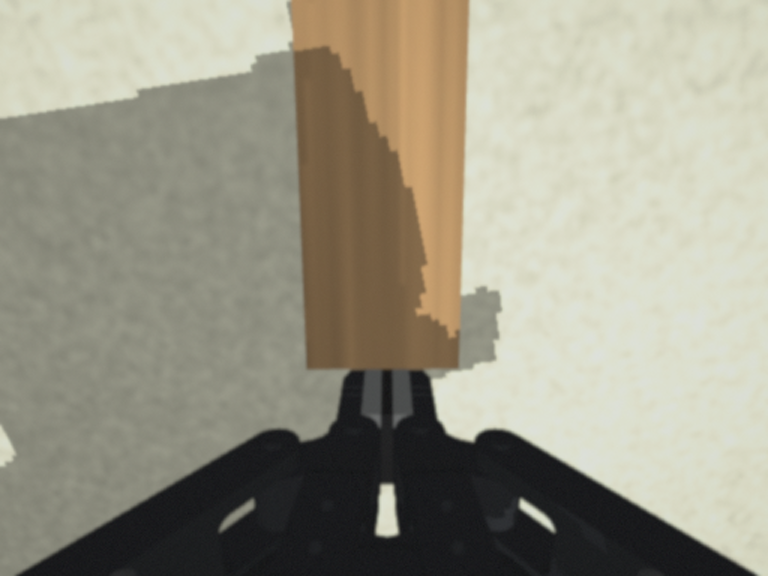

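Request:
{"api": "servo_tool", "payload": {"commands": [{"linear": [3, 0, 0], "angular": [0, 0, 0], "gripper": -1}, {"linear": [6, 0, 0], "angular": [0, 0, 0], "gripper": -1}, {"linear": [9, 0, 0], "angular": [0, 0, 0], "gripper": -1}, {"linear": [12, 0, 0], "angular": [0, 0, 0], "gripper": -1}, {"linear": [15, 0, 0], "angular": [0, 0, 0], "gripper": -1}, {"linear": [18, 0, 0], "angular": [0, 0, 0], "gripper": -1}, {"linear": [20, 0, 0], "angular": [0, 0, 0], "gripper": -1}, {"linear": [20, 0, 0], "angular": [0, 0, 0], "gripper": -1}]}}

```text
time_s: 12.15
position: [0.5241, 0.1063, 0.0163]
tool_rot: [[0.982, -0.187, 0.0], [-0.187, -0.982, -0.0], [0.0, -0.0, -1.0]]
ft_force: [-0.7, 0.6, -0.5]
grip_width: 0.0001
```

Request:
{"api": "servo_tool", "payload": {"commands": [{"linear": [1, 0, 0], "angular": [0, 0, 0], "gripper": -1}, {"linear": [2, 0, 0], "angular": [0, 0, 0], "gripper": -1}, {"linear": [3, 0, 0], "angular": [0, 0, 0], "gripper": -1}, {"linear": [3, 0, 0], "angular": [0, 0, 0], "gripper": -1}]}}

```text
time_s: 12.55
position: [0.5268, 0.1058, 0.0164]
tool_rot: [[0.982, -0.187, 0.0], [-0.187, -0.982, 0.0], [0.0, -0.0, -1.0]]
ft_force: [0.1, 0.8, 0.2]
grip_width: -0.0002
```

Request:
{"api": "servo_tool", "payload": {"commands": [{"linear": [1, 0, 0], "angular": [0, 0, 0], "gripper": -1}, {"linear": [2, 0, 0], "angular": [0, 0, 0], "gripper": -1}, {"linear": [3, 0, 0], "angular": [0, 0, 0], "gripper": -1}, {"linear": [3, 0, 0], "angular": [0, 0, 0], "gripper": -1}]}}

```text
time_s: 12.95
position: [0.5299, 0.1052, 0.0163]
tool_rot: [[0.982, -0.187, 0.0], [-0.187, -0.982, 0.0], [0.0, -0.0, -1.0]]
ft_force: [-0.1, -0.3, -1.1]
grip_width: 0.0001
```

Request:
{"api": "servo_tool", "payload": {"commands": [{"linear": [1, 0, 0], "angular": [0, 0, 0], "gripper": -1}, {"linear": [2, 0, 0], "angular": [0, 0, 0], "gripper": -1}, {"linear": [3, 0, 0], "angular": [0, 0, 0], "gripper": -1}, {"linear": [3, 0, 0], "angular": [0, 0, 0], "gripper": -1}]}}

```text
time_s: 13.35
position: [0.5328, 0.1047, 0.0163]
tool_rot: [[0.982, -0.187, 0.0], [-0.187, -0.982, -0.0], [0.0, -0.0, -1.0]]
ft_force: [0.5, -0.4, -0.1]
grip_width: 0.0
```

Request:
{"api": "servo_tool", "payload": {"commands": [{"linear": [1, 0, 0], "angular": [0, 0, 0], "gripper": -1}, {"linear": [2, 0, 0], "angular": [0, 0, 0], "gripper": -1}, {"linear": [3, 0, 0], "angular": [0, 0, 0], "gripper": -1}, {"linear": [3, 0, 0], "angular": [0, 0, 0], "gripper": -1}]}}

```text
time_s: 13.75
position: [0.5357, 0.1041, 0.0163]
tool_rot: [[0.982, -0.187, 0.0], [-0.187, -0.982, 0.0], [0.0, -0.0, -1.0]]
ft_force: [-0.3, 0.2, 0.4]
grip_width: -0.0001
```

Request:
{"api": "servo_tool", "payload": {"commands": [{"linear": [1, 0, 0], "angular": [0, 0, 0], "gripper": -1}, {"linear": [2, 0, 0], "angular": [0, 0, 0], "gripper": -1}, {"linear": [3, 0, 0], "angular": [0, 0, 0], "gripper": -1}, {"linear": [3, 0, 0], "angular": [0, 0, 0], "gripper": -1}]}}

```text
time_s: 14.15
position: [0.5387, 0.1036, 0.0163]
tool_rot: [[0.982, -0.187, 0.0], [-0.187, -0.982, 0.0], [0.0, -0.0, -1.0]]
ft_force: [-0.4, 1.2, 0.1]
grip_width: 0.0001
```

Request:
{"api": "servo_tool", "payload": {"commands": [{"linear": [1, 0, 0], "angular": [0, 0, 0], "gripper": -1}, {"linear": [2, 0, 0], "angular": [0, 0, 0], "gripper": -1}, {"linear": [3, 0, 0], "angular": [0, 0, 0], "gripper": -1}, {"linear": [3, 0, 0], "angular": [0, 0, 0], "gripper": -1}]}}

```text
time_s: 14.55
position: [0.541, 0.1031, 0.0163]
tool_rot: [[0.982, -0.187, -0.001], [-0.187, -0.982, 0.0], [-0.001, 0.0, -1.0]]
ft_force: [-3.6, 0.7, 1.1]
grip_width: -0.0001
```

Request:
{"api": "servo_tool", "payload": {"commands": [{"linear": [0.5, 0, 0], "angular": [0, 0, 0], "gripper": -1}, {"linear": [1, 0, 0], "angular": [0, 0, 0], "gripper": -1}, {"linear": [1, 0, 0], "angular": [0, 0, 0], "gripper": -1}]}}

```text
time_s: 14.85
position: [0.5416, 0.103, 0.0162]
tool_rot: [[0.982, -0.187, -0.002], [-0.187, -0.982, 0.0], [-0.002, 0.0, -1.0]]
ft_force: [-5.6, 0.7, 3.2]
grip_width: 0.0002
```

Request:
{"api": "servo_tool", "payload": {"commands": [{"linear": [0.5, 0, 0], "angular": [0, 0, 0], "gripper": -1}, {"linear": [1, 0, 0], "angular": [0, 0, 0], "gripper": -1}, {"linear": [1, 0, 0], "angular": [0, 0, 0], "gripper": -1}]}}

```text
time_s: 15.15
position: [0.542, 0.1029, 0.0162]
tool_rot: [[0.982, -0.187, -0.003], [-0.187, -0.982, 0.0], [-0.003, 0.0, -1.0]]
ft_force: [-7.7, 1.0, 5.1]
grip_width: 0.0
```

Request:
{"api": "servo_tool", "payload": {"commands": [{"linear": [-4, 0, 0], "angular": [0, 0, 0], "gripper": -1}, {"linear": [-15, 0, 0], "angular": [0, 0, 0], "gripper": -1}, {"linear": [-18, 0, -30], "angular": [0, 0, 0], "gripper": -1}, {"linear": [-18, 0, -75], "angular": [0, 0, 0], "gripper": -1}, {"linear": [-10, 0, -115], "angular": [0, 0, 0], "gripper": -1}, {"linear": [20, 0, -140], "angular": [0, 0, 0], "gripper": -1}, {"linear": [65, -1, -140], "angular": [0, 0, 0], "gripper": -1}, {"linear": [110, -2, -130], "angular": [0, 0, 0], "gripper": -1}, {"linear": [138, -2, -110], "angular": [0, 0, 0], "gripper": -1}, {"linear": [138, -2, -95], "angular": [0, 0, 0], "gripper": -1}, {"linear": [138, -2, -95], "angular": [0, 0, 0], "gripper": -1}, {"linear": [138, -2, -95], "angular": [0, 0, 0], "gripper": -1}]}}

```text
time_s: 16.35
position: [0.679, 0.079, 0.1117]
tool_rot: [[0.982, -0.187, 0.0], [-0.187, -0.982, 0.0], [0.0, -0.0, -1.0]]
ft_force: [0.1, 0.2, 1.0]
grip_width: 0.0
```

```bash
python3 look.py 9 scene wrist
```

```text
[0.679  0.079  0.1117] 16.35 [0.11 0.17 0.98] [-3.3 41.1 61.4  0.  77.5 97.5]
```

View pics/scene9.png

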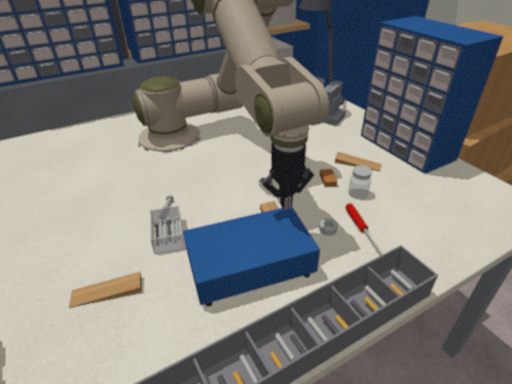

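Request:
{"api": "servo_tool", "payload": {"commands": [{"linear": [0, 0, 2], "angular": [0, 0, 0], "gripper": -1}, {"linear": [0, 0, 4], "angular": [0, 0, 0], "gripper": -1}, {"linear": [0, 0, 6], "angular": [0, 0, 0], "gripper": -1}, {"linear": [0, 0, 8], "angular": [0, 0, 0], "gripper": -1}, {"linear": [0, 0, 8], "angular": [0, 0, 0], "gripper": -1}]}}

```text
time_s: 16.95
position: [0.6793, 0.0788, 0.1032]
tool_rot: [[0.982, -0.187, -0.0], [-0.187, -0.982, 0.0], [-0.0, 0.0, -1.0]]
ft_force: [-0.0, -0.2, 0.4]
grip_width: -0.0001
```

Request:
{"api": "servo_tool", "payload": {"commands": [{"linear": [0, 0, 0.5], "angular": [0, 0, 0], "gripper": -1}, {"linear": [0, 0, 1], "angular": [0, 0, 0], "gripper": -1}, {"linear": [0, 0, 1], "angular": [0, 0, 0], "gripper": -1}]}}

```text
time_s: 17.25
position: [0.6794, 0.0788, 0.1031]
tool_rot: [[0.982, -0.187, 0.001], [-0.187, -0.982, -0.0], [0.001, -0.0, -1.0]]
ft_force: [-3.4, -0.4, 5.4]
grip_width: -0.0003
```

Request:
{"api": "servo_tool", "payload": {"commands": [{"linear": [0, 0, 0.5], "angular": [0, 0, 0], "gripper": -1}, {"linear": [0, 0, 1], "angular": [0, 0, 0], "gripper": -1}, {"linear": [0, 0, 1], "angular": [0, 0, 0], "gripper": -1}]}}

```text
time_s: 17.55
position: [0.6794, 0.0788, 0.103]
tool_rot: [[0.982, -0.187, 0.001], [-0.187, -0.982, -0.0], [0.001, -0.0, -1.0]]
ft_force: [-4.5, -0.2, 10.0]
grip_width: 0.0
```

Request:
{"api": "servo_tool", "payload": {"commands": [{"linear": [0, 0, 0.4], "angular": [0, 0, 0], "gripper": -1}, {"linear": [0, 0, 0.4], "angular": [0, 0, 0], "gripper": -1}, {"linear": [0, 0, 0.4], "angular": [0, 0, 0], "gripper": -1}, {"linear": [0, 0, 0.4], "angular": [0, 0, 0], "gripper": -1}, {"linear": [0, 0, 0.4], "angular": [0, 0, 0], "gripper": -1}]}}

```text
time_s: 18.05
position: [0.6794, 0.0788, 0.1029]
tool_rot: [[0.982, -0.187, 0.001], [-0.187, -0.982, -0.0], [0.002, -0.0, -1.0]]
ft_force: [-5.1, -0.8, 12.2]
grip_width: 0.0001
```

Request:
{"api": "servo_tool", "payload": {"commands": [{"linear": [0, 0, -1], "angular": [0, 0, 0], "gripper": -1}, {"linear": [0, 0, -3], "angular": [0, 0, 0], "gripper": -1}, {"linear": [0, 0, -10], "angular": [0, 0, 0], "gripper": -1}, {"linear": [-10, 0, -40], "angular": [0, 0, 0], "gripper": -1}, {"linear": [-40, 0, -80], "angular": [0, 0, 0], "gripper": -1}, {"linear": [-80, 0, -120], "angular": [0, 0, 0], "gripper": -1}, {"linear": [-110, 0, -150], "angular": [0, 0, 0], "gripper": -1}, {"linear": [-110, 0, -150], "angular": [0, 0, 0], "gripper": -1}, {"linear": [-110, 0, -150], "angular": [0, 0, 0], "gripper": -1}]}}

```text
time_s: 18.95
position: [0.5711, 0.0996, 0.252]
tool_rot: [[0.982, -0.187, 0.002], [-0.187, -0.982, -0.0], [0.002, -0.0, -1.0]]
ft_force: [-0.1, 0.4, -0.3]
grip_width: 0.0003
```

```bash
python3 look.py 10 wrist scene; python3 - <<'E'
from h import *
a=pickle.load(open("scene0.pkl","rb"))["frame"];b=pickle.load(open("scene10.pkl","rb"))["frame"]
f=lambda i:cv2.resize(i[190:320,170:330],None,fx=2.45,fy=2.45,interpolation=cv2.INTER_CUBIC)
cv2.imwrite("pics/cmp10.png",np.hstack([f(a),f(b)]))
E
```

```text
[0.5711 0.0996 0.252 ] 18.95 [-0.1   0.37 -0.35] [-1.8 24.4 68.5 -0.  87.  99. ]
```

View pics/wrist10.png

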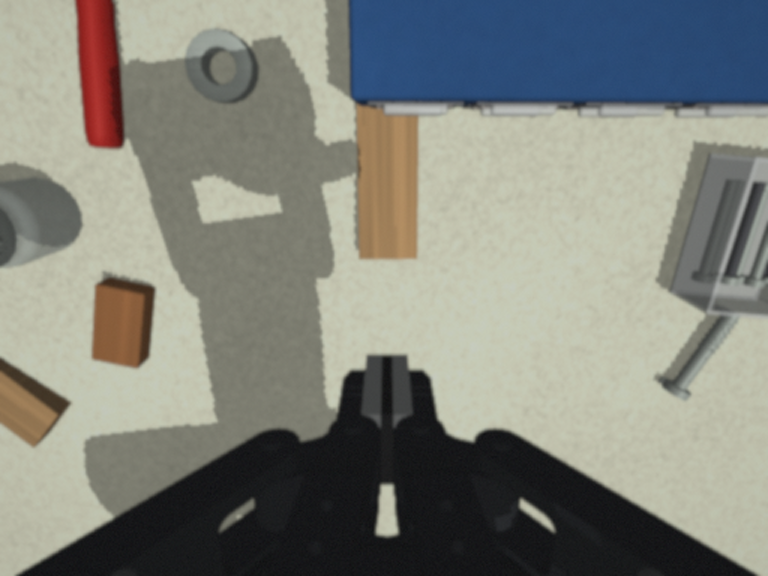

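View pics/cmp10.png

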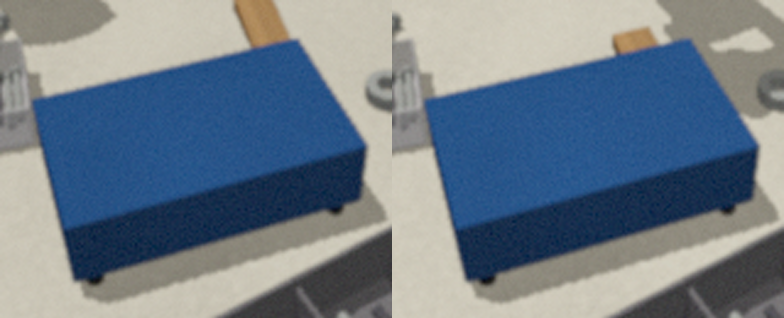

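```bash
python3 -c "
from rig import env
print(env.close_job())"
```

```text
the job is handed in; nothing more can be done
None
```

I pressed the corner, felt the cabinet rock, and pushed the shim under the short foot until it was snug. A second, firmer press showed no more rocking. I then backed the arm clear and handed the job in at about 19 s of the 72 s allowed. No verdict is reported.

- **First press:** at about 5 N the corner sank roughly 5 mm, and the camera showed the cabinet tipped.
- **Lining up the shim:** I took the one nearest the base. It lay about 22 mm off the foot's line, so I nudged it sideways in two pushes. The first turned it about 5° and the second straightened it to within about 1° of the cabinet.
- **Pushing it in:** I pushed on the heel. The push stayed within about 1 N until the shim met the foot, then rose to 7.7 N, where I stopped.
- **Second press:** at 10–12 N, held for about 0.5 s, the fingertip moved only about 0.2 mm.
- **Last pictures:** the cabinet looks level and where it started, the shim sits straight under the near left corner, and the other things look unmoved. I judged these by eye, not by measurement.

Two things are less certain. The foot's position differed by up to 6 mm between the overhead and wrist cameras, mostly along the push direction, so the force told me when to stop. How hard the shim now bears on the foot could not be measured directly; I infer it from the 7.7 N push and the firm second press.

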